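# Sweep the finished end caps off the marking plate into the tray

## Task

The three laser-marked steel end caps on the black work plate are finished: sweep them with the fingertips across the plate and over its side edge into the wide shallow tray, without picking them up or lifting them off the plate. The narrow bin at the opposite edge is for rejects, so let no cap go into it or onto the bench. Leave the focus gauge standing where it is among the caps, and leave the vee block and everything on the bench undisturbed.

Things in the scene. Friction and masses are not known exactly. Their poses are not given: they have to be found in the camera images.
- plate: Black fixture plate, fixed, flat top 60 mm above the bench, 12 mm thick. Origin: at bench height below the area where the caps lie; z up; x, y along its sides. It spans x -125 to 175, y -160 to 160 mm. A rail 22 mm high stands at x 113 to 127 mm, all along y; behind it a fixed clamp 45 mm high. The edges at x -125 and y +-160 mm are open: tray at one y edge, reject bin at the other; this varies.
- cap1: One of three identical turned steel end caps: a round flange 34 mm in diameter and 10 mm thick with a round hub 22 mm in diameter on top, 16 mm high in all, about 80 g. At the start it lies flat, hub up, on the work plate. Origin: centre of its underside; z up along its axis.
- cap2: One of three identical turned steel end caps: a round flange 34 mm in diameter and 10 mm thick with a round hub 22 mm in diameter on top, 16 mm high in all, about 80 g. At the start it lies flat, hub up, on the work plate. Origin: centre of its underside; z up along its axis.
- cap3: One of three identical turned steel end caps: a round flange 34 mm in diameter and 10 mm thick with a round hub 22 mm in diameter on top, 16 mm high in all, about 80 g. At the start it lies flat, hub up, on the work plate. Origin: centre of its underside; z up along its axis.
- tray: Wide shallow open blue tray for finished parts, fixed on the bench: 268 mm along the plate's edge (x), 170 mm across (y), 42 mm high, walls and floor 4 mm. Origin: centre of its underside; axes parallel to the plate's. Its near rim is tucked 10 mm under the plate's y edge (its centre is 75 mm beyond that edge), so a cap pushed straight along y over the edge drops into it.
- reject_bin: Narrow open blue plastic bin for rejects, fixed, 110 mm along the plate's edge, 170 mm across, 42 mm high, in the same way under the other y edge of the plate. Must stay empty. Origin: centre of its underside.
- gauge: Aluminium focus gauge post standing loose on the plate among the caps: foot 26 mm in diameter, 10 mm high, stem 14 mm, head 20 mm, 48 mm high in all. Origin: centre of its underside; z up. Along the plate's x axis the centres of the gauge and the three caps are all at least 40 mm apart and within 90 mm of the plate's origin; in y within 80 mm. Leave it alone.
- vee_block: Loose steel vee block 30 x 40 x 28 mm on the plate behind the back-stop rail. To be left alone. Origin: centre of its underside.
- caliper: Sliding caliper 235 mm long, 14 mm high, lying loose on the bench between the robot and the plate, on the left. To be left alone.
- screwdriver: Screwdriver lying loose on the bench between the robot and the plate, on the right. To be left alone.
- bottle: Closed white plastic bottle, 60 mm in diameter, 150 mm high, standing loose on the bench to the right of the plate. To be left alone.
Not all that is in view belongs to the job. What is shaped like the cap3 but green is not meant. What is shaped like the cap2 but purple is not meant.

How it is judged:
At the end, for the whole second after the job is handed in: All three caps lie at rest inside the wide tray, below its rim, and the focus gauge stands upright within 15 mm of where it was (x of cap1 in the frame of tray between -0.13 and 0.13 m and y of cap1 in the frame of tray between -0.081 and 0.081 m and height (world z) of each of cap1, cap2, cap3 below 0.04 m and linear speed of each of cap1, cap2, cap3 below 0.03 m/s and x of cap2 in the frame of tray between -0.13 and 0.13 m and y of cap2 in the frame of tray between -0.081 and 0.081 m and x of cap3 in the frame of tray between -0.13 and 0.13 m and y of cap3 in the frame of tray between -0.081 and 0.081 m and distance of gauge from where it was at the start of the episode below 0.015 m and angle between gauge's own z axis and vertical below 0.2 rad); the robot touches nothing.
It fails at once if a cap is lifted: its underside's centre comes more than 15 mm above the plate's top (height (world z) of any of cap1, cap2, cap3 above 0.075 m).
It fails at once if a cap drops off the plate elsewhere than into the wide tray (onto the bench or into the reject bin) ((height (world z) of cap1 below 0.04 m and not (x of cap1 in the frame of tray between -0.13 and 0.13 m and y of cap1 in the frame of tray between -0.081 and 0.081 m and height (world z) of cap1 below 0.04 m)) or (height (world z) of cap2 below 0.04 m and not (x of cap2 in the frame of tray between -0.13 and 0.13 m and y of cap2 in the frame of tray between -0.081 and 0.081 m and height (world z) of cap2 below 0.04 m)) or (height (world z) of cap3 below 0.04 m and not (x of cap3 in the frame of tray between -0.13 and 0.13 m and y of cap3 in the frame of tray between -0.081 and 0.081 m and height (world z) of cap3 below 0.04 m))).
It fails at once if the focus gauge is moved more than 15 mm or tipped over (distance of gauge from where it was at the start of the episode above 0.015 m or angle between gauge's own z axis and vertical above 0.35 rad).
It fails at once if the vee block, caliper, screwdriver or bottle is moved more than 20 mm (distance of any of vee_block, caliper, screwdriver, bottle from where it was at the start of the episode above 0.02 m).
It also fails if it takes over 58 s, if anything falls off the work surface, if the arm or the gripper's body presses on something with over 40 N, if the wrist force passes 120 N, or if a joint passes its speed limit or range.

## Robot

A 6-joint arm with a two-finger parallel gripper is mounted at the origin on the work surface. World frame = base frame: x ahead of the robot, y to its left, z up, the work surface at z = 0. Lengths are in m, angles in rad, forces in N, time in s.
With the tool pointing down it reaches from about 0.35 to 0.725 m from the base axis. Payload 6 kg.
Tool frame: the origin (TCP) lies midway between the tips of the shut fingers; the grasp point (between the pads) lies pinch_z behind it (pinch_z is the distance from the TCP to the grasp point, in m); z points along the fingers, y is the line along which they close (so a half turn about z gives the same grasp; the last joint's range is limited). The gripper opens to 85 mm and grips with 20 to 120 N. Pads are 22 mm wide; open, the fingers measure 114 mm over their backs; the gripper's body (76 mm by 85 mm) begins 54 mm behind the grasp point. The pads swing forward as they close: fully open they stand 13 mm farther back than shut.
Start: joints at [-0.907, 0.04, 0.085, 0, -1.615, -0.334], TCP at [0.194, -0.568, 0.231] pointing down, gripper open.
Joint ranges: [-2.56, 2.56], [-1.29, 2.01], [-1.08, 1.49], [-3.29, 1.98], [-2.81, -0.18], [-2.99, 2.99]. Speed limits (rad/s): [2.57, 2.57, 3.01, 3.14, 3.14, 3.14].

## Interface

Orientations are given as a unit quaternion [x, y, z, w].
In Python, from rig import * gives the robot as it stands. The module is installed in compiled form; this text tells all that it offers.
- The arm moves only by the tool carry_out, never from a script. Its argument "increments" is a list of rows, each an object with "xyz": the shift along the tool's x, y, z in units of 50 mm (1.0 is 50 mm), a list of three; "twist": the turn, a rotation vector about the tool's x, y, z in units of 5 degrees (1.0 is 5 degrees), a list of three. In form: [{"xyz": [x, y, z], "twist": [rx, ry, rz]}, ...]. A call has 1 to 5 rows; each row shifts and turns the commanded pose from where the row before left it, along the tool's axes as they then stand; what a row does not reach is not made up. A row lasts 1/8 s, in which the tool goes at most 62.5 mm and 10.7 degrees, less where a joint would pass 70% of its speed; a pose out of reach is approached as far as the arm can. A call is refused whole if a number of a shift passes 1 or a number of a turn 1, either way. A call with a gripper value outside its range is refused whole. "jaw" is the finger opening in mm, from 0 to 85.4, set as the call begins (left out, the last holds). The fingers move at their own pace and stop on an object; "newtons" is the grip in N (left out, the last holds). Time passes only in rows, so rows that do not move let the fingers close. It gives the time, the measured TCP pose, the force, the opening and the grip force at its end, in the units of the state.
- sense(): the state, without advancing time (a new reading comes with each control period).
- camera(name): name is "scene" or "side" or "wrist"; returns (picture, depth): 420x560x3 uint8, blue, green, red; 420x560 float32, m along the optical axis (not along the pixel's ray), 0 where there is no reading.
- camera_params(name): a dict with "fov_y" (degrees; the focal length in pixels is half the picture's height over the tangent of half this angle, whatever the lens; pixels are square), "cx", "cy" (the principal point, pixels), "rvec" (rotation vector, rad) and "tvec" (3), from world to camera coordinates, as OpenCV has them; the wrist camera has in their place "tool_from_camera" (4x4, takes a point from camera to tool coordinates, whose origin is the TCP and whose axes are the flange's). Camera axes: x right, y down, z forward; pixel columns grow to the right and rows downward; lengths in m; the calibration is good to about 2 mm. A picture is of the moment at which its call begins: read the wrist's pose just before it. camera_params takes no time and is no camera call.
- close_job(): hands the job in; it is judged then, once.
The state is a dict: "t": time; "joint_positions": joint angles; "dq": joint speeds; "joint_torque": joint torques, N m; "ee_pos": TCP position; "tcp_rot": TCP orientation; "ft_force": force on the tool from outside, world axes, zero at the start; "ft_torque": the same for the moment, N m; "width": finger opening in m; "finger_force": force on a finger pad.
Only numpy, scipy, OpenCV 4.12 (cv2) and the standard library are available. Lean on these libraries where they do the work, as an engineer would, in place of code of your own. Each camera call takes 0.05 s, during which the arm holds its last target. There are 200 camera calls.

## Working session

There is one attempt and no reset: what is moved stays moved. The work goes in short steps, Python scripts to look and compute and a tool call to move; the robot and the scene stay as the last step left them, time stands still between calls to the robot, and variables do not carry over. Pictures are saved under pics/ and viewed, at most 10 in all, crops included, and the job is handed in when it is done.

Besides the shell and the picture viewer there is one more tool, called after "Request:" by a JSON object that holds its "method" and its "body". carry_out: Moves the arm, as the interface text tells. Its arguments: {"type":"object","properties":{"increments":{"type":"array"},"jaw":{"type":"number"},"newtons":{"type":"number"}},"required":["increments"]}

```bash
mkdir -p pics
cat > h.py <<'E'
from rig import *
import numpy as np, cv2
from scipy.spatial.transform import Rotation as R
def cam(n):
    p=camera_params(n); f=210/np.tan(np.radians(p["fov_y"])/2)
    return p,f
def ray(n,u,v,z):
    p,f=cam(n); M=R.from_rotvec(np.ravel(p["rvec"])).as_matrix(); t=np.ravel(p["tvec"])
    o=-M.T@t; d=M.T@np.array([(u-p["cx"])/f,(v-p["cy"])/f,1]); return o+d*(z-o[2])/d[2]
def cloud(n,D):
    p,f=cam(n); M=R.from_rotvec(np.ravel(p["rvec"])).as_matrix(); t=np.ravel(p["tvec"])
    v,u=np.mgrid[:420,:560]; P=np.dstack([(u-p["cx"])/f*D,(v-p["cy"])/f*D,D])
    return (P-t)@M
E
python3 - <<'E'
from h import *
s=sense(); print(s)
for n in("scene","side"):
    I,D=camera(n); cv2.imwrite(f"pics/{n}0.png",I); np.savez(f"{n}0.npz",I=I,D=D); print(camera_params(n))
E
```

```text
{'t': 0.0, 'joint_positions': array([-9.07284375e-01,  4.07761990e-02,  8.37911113e-02, -4.51561502e-04,
       -1.61550612e+00, -3.33705192e-01]), 'dq': array([-0.00209981, -0.00167429,  0.000407  , -0.00217052, -0.00104493,
        0.00083585]), 'joint_torque': array([ 7.08350108e-04, -3.68198955e+01,  3.47417128e+01,  6.93222061e+00,
       -5.45848525e-03, -1.12357714e-05]), 'ee_pos': array([ 0.19428055, -0.56731854,  0.23029058]), 'tcp_rot': array([-1.64166725e-01,  9.86432216e-01,  8.52129211e-04, -2.07148577e-04]), 'ft_force': array([ 0.02709528, -0.55016291,  0.41551028]), 'ft_torque': array([ 0.03671325, -0.01173926, -0.01407268]), 'finger_force': 0.0, 'width': 0.08546266326981436}
{'fov_y': 55.07905880337562, 'cx': 278.7666766775571, 'cy': 207.68212894435342, 'rvec': array([ 1.66524415,  1.48261802, -0.84393183]), 'tvec': array([ 0.04916514, -0.18977939,  1.55981136])}
{'fov_y': 48.86232957151585, 'cx': 278.76155534590373, 'cy': 213.32449379733515, 'rvec': array([ 0.92562816, -2.41096303,  1.20211621]), 'tvec': array([0.28846283, 0.33031445, 0.74233611])}
```

View pics/scene0.png

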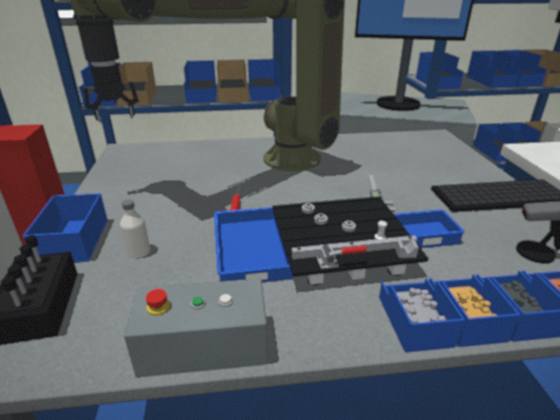

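View pics/side0.png

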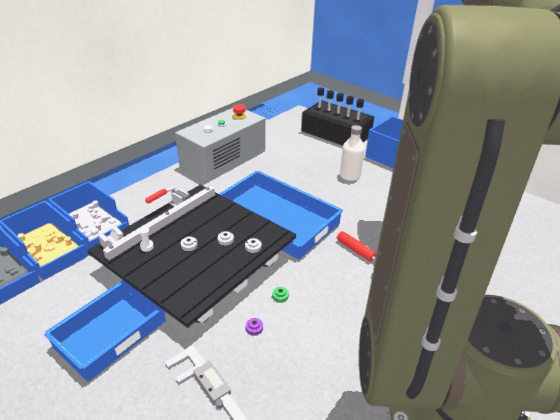

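The scene view has the caps at (307,208), (320,218) and (348,226), and the gauge at (381,232). The side view has the caps at (253,245), (226,238) and (189,243), and the gauge at (147,242). The wide tray is on the robot's right (-y).

Run:
```python
from h import *
for n in("side","scene"):
    d=np.load(n+"0.npz"); I,D=d["I"],d["D"]; P=cloud(n,D); g=I.max(2)
    pl=((g<60)&(abs(P[...,2]-.06)<.008)&(D>0)&(abs(P[...,1])<.4)&(P[...,0]>.2)&(P[...,0]<.9)).astype(np.uint8)
    pl=cv2.morphologyEx(pl,cv2.MORPH_OPEN,np.ones((3,3)))
    k,L,S,_=cv2.connectedComponentsWithStats(cv2.morphologyEx(pl,cv2.MORPH_CLOSE,np.ones((7,7))))
    i=1+S[1:,4].argmax(); m=(L==i)
    uv=np.argwhere(m)[:,::-1]
    X=np.array([ray(n,u,v,.06)[:2] for u,v in uv]).astype(np.float32)
    r=cv2.minAreaRect(X); print(n,"z",np.median(P[...,2][m]),"rect",r,cv2.boxPoints(r).round(4).tolist())
    hull=cv2.convexHull(uv.astype(np.int32)); H=np.zeros(g.shape,np.uint8); cv2.fillPoly(H,[hull],1)
    b=((H>0)&(g>110)&(D>0)).astype(np.uint8)
    k,L,S,C=cv2.connectedComponentsWithStats(b)
    for j in range(1,k):
        if S[j,4]>15:
            q=P[L==j]; print(S[j],C[j].round(1),"ray.065",ray(n,*C[j],.068).round(4),"mid",((q.min(0)+q.max(0))/2).round(4),"max",q.max(0).round(4))
```

```text
side z 0.059056495728420644 rect ((0.7258203625679016, 0.03729647397994995), (0.01148642785847187, 0.04776234179735184), 2.123060703277588) [[0.7192000150680542, 0.0608999989926815], [0.7210000157356262, 0.013199999928474426], [0.7324000000953674, 0.01360000018030405], [0.7307000160217285, 0.061400000005960464]]Traceback (most recent call last):
  File "<stdin>", line 9, in <module>
  File "h.py", line 8, in ray
    p,f=cam(n); M=R.from_rotvec(np.ravel(p["rvec"])).as_matrix(); t=np.ravel(p["tvec"])
        ~~~^^^
  File "h.py", line 5, in cam
    p=camera_params(n); f=210/np.tan(np.radians(p["fov_y"])/2)
ValueError: time passes only in moves, steps and waits
```

```bash
sed -i 's/^def cam(n)/import functools\n@functools.cache\ndef cam(n)/' h.py
python3 - <<'E'
from h import *
for n in("side","scene"):
    d=np.load(n+"0.npz"); I,D=d["I"],d["D"]; P=cloud(n,D); g=I.max(2)
    box=(D>0)&(abs(P[...,1])<.4)&(P[...,0]>.2)&(P[...,0]<.9)
    pl=((g<75)&box&(abs(P[...,2]-.06)<.015)).astype(np.uint8)
    pl=cv2.morphologyEx(pl,cv2.MORPH_CLOSE,np.ones((5,5)))
    k,L,S,_=cv2.connectedComponentsWithStats(pl)
    i=1+S[1:,4].argmax(); m=(L==i)
    uv=np.argwhere(m)[:,::-1]
    X=np.array([ray(n,u,v,.06)[:2] for u,v in uv]).astype(np.float32)
    r=cv2.minAreaRect(X); print(n,S[i],"z",np.median(P[...,2][m]),"rect",r,cv2.boxPoints(r).round(4).tolist())
    c=[(189,243),(226,238),(253,245),(147,242)] if n=="side" else [(348,226),(320,218),(307,208),(381,232)]
    b=(box&(P[...,2]>.066)&(P[...,2]<.115)&(g>100)).astype(np.uint8)
    k,L,S,C=cv2.connectedComponentsWithStats(b)
    for j in range(1,k):
        if S[j,4]>15:
            q=P[L==j]; print(S[j],C[j].round(1),"ray",ray(n,*C[j],.07).round(4),"mid",((q.min(0)+q.max(0))/2).round(4),"ext",np.ptp(q,0).round(3),"max",q.max(0).round(4))
E
```

```text
side [   88   193   208   134 11930] z 0.058952723191857855 rect ((0.5795904397964478, 0.048228539526462555), (0.3031019866466522, 0.3213973641395569), 2.8363139629364014) [[0.4203000068664551, 0.2011999934911728], [0.43619999289512634, -0.11980000138282776], [0.7389000058174133, -0.10480000078678131], [0.7229999899864197, 0.21619999408721924]]
[ 181  113   81   48 2060] [220.  134.9] ray [ 0.8794 -0.3034  0.07  ] mid [ 0.8517 -0.2882  0.0905] ext [0.097 0.223 0.049] max [ 0.9    -0.1765  0.1149]
[216 147  16   8  17] [223.6 150.6] ray [ 0.806  -0.2488  0.07  ] mid [ 0.8089 -0.2509  0.0681] ext [0.005 0.057 0.003] max [ 0.8113 -0.2223  0.0697]
[ 94 187  21  16  75] [104.4 194. ] ray [0.8596 0.0845 0.07  ] mid [0.8602 0.085  0.0716] ext [0.079 0.007 0.011] max [0.8996 0.0884 0.0769]
[  98  186  117   73 1936] [151.6 220.5] ray [0.6967 0.07   0.07  ] mid [0.6827 0.0506 0.0877] ext [0.107 0.299 0.043] max [0.7363 0.2003 0.1094]
[ 51 204  24  20 158] [ 62.4 213.9] ray [0.8592 0.1896 0.07  ] mid [0.8595 0.1899 0.0713] ext [0.08  0.016 0.011] max [0.8997 0.1978 0.0766]
[  5 226  20  21  82
[... 1655 characters left out ...]
09.9 251.1] ray [ 0.6854 -0.0568  0.07  ] mid [ 0.706  -0.0636  0.0783] ext [0.056 0.072 0.025] max [ 0.734  -0.0277  0.0906]
[485 276  29  30 300] [498.9 290.3] ray [0.8601 0.301  0.07  ] mid [0.8603 0.2996 0.0719] ext [0.079 0.017 0.012] max [0.8998 0.3082 0.0776]
[ 138  279  127   43 3291] [207.9 299. ] ray [ 0.817  -0.2861  0.07  ] mid [ 0.8548 -0.2899  0.1102] ext [0.09 0.22 0.01] max [ 0.9    -0.1798  0.115 ]
[435 280  26  31 283] [447.3 294.6] ray [0.8599 0.1908 0.07  ] mid [0.8603 0.1897 0.0719] ext [0.079 0.017 0.012] max [0.8996 0.1984 0.0779]
[389 284  18  31 128] [397.  299.2] ray [0.8608 0.0856 0.07  ] mid [0.8601 0.0849 0.0718] ext [0.079 0.006 0.011] max [0.8998 0.0879 0.0775]
```

Two views agree on the caps to about 4 mm. Next I'll approach high over the plate and turn the tool to line up with it.

Request:
{"method": "carry_out", "body": {"increments": [{"xyz": [-0.6,0.6,0],"twist": [0,0,-1]},{"xyz": [-0.65,0.5,0],"twist": [0,0,-1]},{"xyz": [-0.7,0.45,0],"twist": [0,0,-1]},{"xyz": [-0.75,0.4,0],"twist": [0,0,-1]},{"xyz": [-0.8,0.35,0],"twist": [0,0,-1]}], "jaw": 12}}

```text
t: 0.72
ee_pos: [0.2928, -0.3793, 0.2308]
tcp_rot: [-0.375, 0.927, 0.0, -0.0]
ft_force: [0.6, 0.6, 0.2]
width: 0.0119
finger_force: 0.0
```

```bash
cat >> h.py <<'E'
th=np.radians(2.9); U=np.array([np.cos(th),np.sin(th)]); V=np.array([-U[1],U[0]]); O=np.array([.557,.0457])
def toplate(p): d=np.asarray(p)[...,:2]-O; return np.stack([d@U,d@V],-1)
def where():
    s=sense(); M=R.from_quat(s["tcp_rot"]).as_matrix()
    print("t",round(s["t"],2),"ee",s["ee_pos"].round(4),"plate",toplate(s["ee_pos"]).round(4),"x-axis deg",round(np.degrees(np.arctan2(M[1,0],M[0,0])),1),"zax",M[:,2].round(3),"w",round(s["width"],4),"F",s["ft_force"].round(1)); return s,M
def go(p,z,s,M):  # plate xy, z -> tool-axis units
    w=np.r_[O+p[0]*U+p[1]*V,z]-s["ee_pos"]; print("to",p,z,"tool units",(M.T@w/.05).round(2))
E
python3 - <<'E'
from h import *
for n in("side","scene"):
    d=np.load(n+"0.npz"); P=cloud(n,d["D"]); q=toplate(P); z=P[...,2]
    m=(d["D"]>0)&(abs(q[...,0])<.105)&(abs(q[...,1])<.11)&(z>.066)&(z<.12)
    k,L,S,C=cv2.connectedComponentsWithStats(m.astype(np.uint8))
    for j in range(1,k):
        if S[j,4]>8:
            a=q[L==j]; print(n,S[j],"min",a.min(0).round(4),"max",a.max(0).round(4),"zmax",z[L==j].max().round(3))
            t=a[z[L==j]>.1]
            if len(t): print("  head",t.min(0).round(4),t.max(0).round(4))
s,M=where(); go((-.077,-.02),.2,s,M)
E
```

```text
side [138 227  15  23 208] min [0.0764 0.0618] max [0.1024 0.0871] zmax 0.109
  head [0.0771 0.0644] [0.0976 0.0838]
side [217 232  16  11 140] min [-0.0362 -0.0636] max [-0.0025 -0.0294] zmax 0.077
side [180 237  17  12 150] min [ 0.01   -0.0027] max [0.0419 0.0313] zmax 0.078
side [245 239  16  12 152] min [-0.096  -0.0833] max [-0.0617 -0.0504] zmax 0.078
scene [302 203  12   8  80] min [-0.0875 -0.0848] max [-0.0592 -0.053 ] zmax 0.079
scene [314 213  13  10  87] min [-0.0308 -0.0642] max [ 0.0019 -0.0319] zmax 0.078
scene [342 221  13   9  95] min [ 0.0125 -0.0027] max [0.0475 0.0301] zmax 0.079
scene [375 221  11  18 135] min [0.0818 0.0609] max [0.1038 0.0848] zmax 0.11
  head [0.0823 0.0637] [0.1038 0.0827]
t 0.72 ee [ 0.2928 -0.3793  0.2308] plate [-0.2854 -0.4111] x-axis deg -136.0 zax [-0.     0.001 -1.   ] w 0.0119 F [0.6 0.6 0.2]
to (-0.077, -0.02) 0.2 tool units [-8.28  3.15  0.62]
```

Request:
{"method": "carry_out", "body": {"increments": [{"xyz": [-0.85,0.25,0],"twist": [0,0,-1]},{"xyz": [-0.87,0.2,0],"twist": [0,0,-1]},{"xyz": [-0.87,0.14,0.05],"twist": [0,0,-1]},{"xyz": [-0.88,0.05,0.1],"twist": [0,0,-1]},{"xyz": [-0.88,0,0.1],"twist": [0,0,-1]}], "jaw": 16}}

```text
t: 1.35
ee_pos: [0.3957, -0.1836, 0.2184]
tcp_rot: [-0.567, 0.824, 0.0, 0.0]
ft_force: [0.2, -0.6, -0.6]
width: 0.0159
finger_force: 0.0
```

Request:
{"method": "carry_out", "body": {"increments": [{"xyz": [-0.88,-0.1,0.1],"twist": [0,0,-1]},{"xyz": [-0.87,-0.2,0.1],"twist": [0,0,-1]},{"xyz": [-0.85,-0.25,0.1],"twist": [0,0,-1]},{"xyz": [-0.8,-0.3,0.1],"twist": [0,0,-1]},{"xyz": [-0.8,-0.35,0.1],"twist": [0,0,-0.8]}]}}

```text
t: 1.98
ee_pos: [0.4957, 0.0117, 0.1933]
tcp_rot: [0.726, -0.688, -0.0, 0.0]
ft_force: [-0.0, -0.2, 0.4]
width: 0.0161
finger_force: 0.0
```

Run:
```python
from h import *
s,M=where(); go((-.075,-.027),.12,s,M); go((-.075,-.027),.064,s,M)
```

```text
t 1.98 ee [0.4957 0.0117 0.1933] plate [-0.0629 -0.0308] x-axis deg -87.0 zax [-0.001  0.    -1.   ] w 0.0161 F [-0.  -0.2  0.4]
to (-0.075, -0.027) 0.12 tool units [-0.08  0.24  1.47]
to (-0.075, -0.027) 0.064 tool units [-0.08  0.24  2.59]
```

Request:
{"method": "carry_out", "body": {"increments": [{"xyz": [-0.2,0.24,0.5],"twist": [0,0,0]},{"xyz": [0,0,0.8],"twist": [0,0,0]},{"xyz": [0,0,0.7],"twist": [0,0,0]},{"xyz": [0,0,0.4],"twist": [0,0,0]},{"xyz": [0,0,0.14],"twist": [0,0,0]}]}}

```text
t: 2.6
ee_pos: [0.4821, 0.0195, 0.0652]
tcp_rot: [0.725, -0.689, -0.001, 0.001]
ft_force: [-0.1, 0.5, 0.6]
width: 0.0158
finger_force: 0.0
```

Run:
```python
from h import *
s,M=where()
I,D=camera("side"); cv2.imwrite("pics/a.png",cv2.resize(I[180:300,90:330],None,fx=3,fy=3))
```

```text
t 2.6 ee [0.4821 0.0195 0.0652] plate [-0.0762 -0.0224] x-axis deg -87.1 zax [-0.003 -0.001 -1.   ] w 0.0158 F [-0.1  0.5  0.6]
```

View pics/a.png

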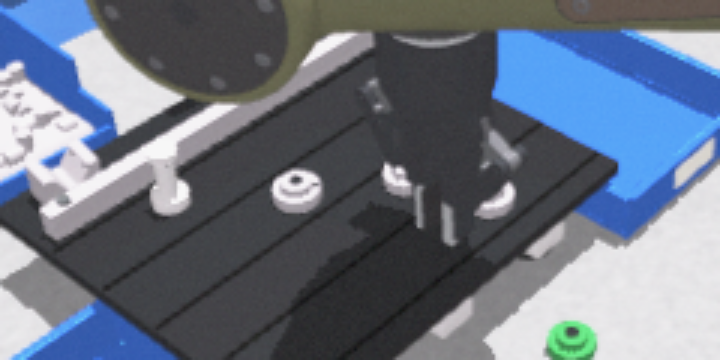

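The fingers, at crop (435,215), are behind the near cap at (495,195). Clear to sweep.

Request:
{"method": "carry_out", "body": {"increments": [{"xyz": [0.25,0,0],"twist": [0,0,0]},{"xyz": [0.35,0,0],"twist": [0,0,0]},{"xyz": [0.35,0,0],"twist": [0,0,0]},{"xyz": [0.35,0,0],"twist": [0,0,0]},{"xyz": [0.35,0,0],"twist": [0,0,0]}]}}

```text
t: 3.28
ee_pos: [0.4876, -0.0642, 0.0676]
tcp_rot: [0.725, -0.689, 0.0, -0.001]
ft_force: [-0.7, 1.2, 0.9]
width: 0.0157
finger_force: 1.0
```

Run:
```python
from h import *
s,M=where()
I,D=camera("side"); cv2.imwrite("pics/b.png",cv2.resize(I[180:300,90:330],None,fx=3,fy=3))
```

```text
t 3.27 ee [ 0.4876 -0.0642  0.0676] plate [-0.0749 -0.1062] x-axis deg -87.1 zax [ 0.001  0.    -1.   ] w 0.0157 F [-0.7  1.2  0.9]
```

View pics/b.png

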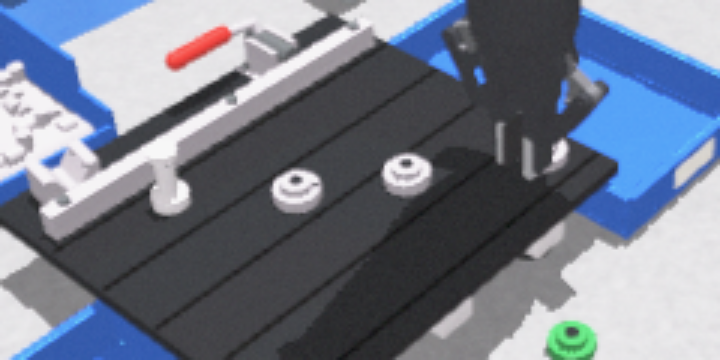

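The cap, at crop (557,155), is travelling ahead of the fingers. The gauge and the other two caps haven't moved. I'll push on over the edge.

Request:
{"method": "carry_out", "body": {"increments": [{"xyz": [0.3,0,0.03],"twist": [0,0,0]},{"xyz": [0.3,0,0],"twist": [0,0,0]},{"xyz": [0.3,0,0],"twist": [0,0,0]},{"xyz": [0.3,0,0],"twist": [0,0,0]},{"xyz": [0.1,0,0],"twist": [0,0,0]}]}}

```text
t: 3.95
ee_pos: [0.4903, -0.1287, 0.0651]
tcp_rot: [0.724, -0.689, -0.0, 0.0]
ft_force: [-0.4, -0.1, 0.5]
width: 0.0157
finger_force: 0.0
```

Request:
{"method": "carry_out", "body": {"increments": [{"xyz": [0,0,-0.4],"twist": [0,0,0]},{"xyz": [-0.3,-0.3,-0.6],"twist": [0,0,0]},{"xyz": [-0.8,-0.5,0],"twist": [0,0,0]},{"xyz": [-0.9,-0.4,0],"twist": [0,0,0]},{"xyz": [-0.9,0,0],"twist": [0,0,0]}]}}

```text
t: 4.58
ee_pos: [0.5435, 0.0217, 0.1148]
tcp_rot: [0.725, -0.689, -0.0, 0.0]
ft_force: [0.4, -0.3, -0.7]
width: 0.0158
finger_force: 0.0
```

```bash
cat > caps.py <<'E'
from h import *
s,M=where()
I,D=camera("side"); cv2.imwrite("pics/last.png",I)
P=cloud("side",D); q=toplate(P); z=P[...,2]; g=I.min(2)
m=(D>0)&(g>120)&(abs(q[...,0])<.16)&(q[...,1]<.15)&(q[...,1]>-.33)&(((z>.066)&(z<.12)&(q[...,0]<.105))|(q[...,1]<-.16)&(z<.04)&(z>.006))
k,L,S,C=cv2.connectedComponentsWithStats(m.astype(np.uint8))
for j in range(1,k):
    if S[j,4]>15: a=q[L==j]; print(S[j],((a.min(0)+a.max(0))/2).round(4),"z",z[L==j].min().round(3),z[L==j].max().round(3))
E
python3 caps.py
python3 - <<'E'
from h import *
s,M=where(); go((-.015,-.002),.12,s,M); go((-.015,-.002),.065,s,M)
E
```

```text
t 4.58 ee [0.5435 0.0217 0.1148] plate [-0.0147 -0.0233] x-axis deg -87.1 zax [-0.001 -0.    -1.   ] w 0.0158 F [ 0.4 -0.3 -0.7]
[138 227  15  23 209] [0.0891 0.0739] z 0.066 0.109
[285 226  13  10  57] [-0.0775 -0.2094] z 0.012 0.022
[315 226  13  17  90] [-0.1399 -0.238 ] z 0.006 0.031
[217 232  16  12 133] [-0.0192 -0.0474] z 0.066 0.078
[180 237  17  12 137] [0.0258 0.0143] z 0.066 0.077
t 4.62 ee [0.5431 0.0256 0.1148] plate [-0.0149 -0.0194] x-axis deg -87.0 zax [-0.     0.001 -1.   ] w 0.0161 F [ 0.4  3.1 -0.2]
to (-0.015, -0.002) 0.12 tool units [-0.35  0.   -0.1 ]
to (-0.015, -0.002) 0.065 tool units [-0.35  0.    1.  ]
```

Cap 1 is in the tray. Next is cap 2.

Request:
{"method": "carry_out", "body": {"increments": [{"xyz": [-0.15,0.06,0],"twist": [0,0,0]},{"xyz": [0,0,0.3],"twist": [0,0,0]},{"xyz": [0,0,0.4],"twist": [0,0,0]},{"xyz": [0,0,0.25],"twist": [0,0,0]},{"xyz": [0,0,0.05],"twist": [0,0,0]}]}}

```text
t: 5.25
ee_pos: [0.539, 0.0267, 0.0639]
tcp_rot: [0.724, -0.689, -0.001, 0.001]
ft_force: [-0.4, 0.3, 1.1]
width: 0.0159
finger_force: 0.0
```

```bash
python3 caps.py
```

```text
t 5.25 ee [0.539  0.0267 0.0639] plate [-0.019 -0.018] x-axis deg -87.2 zax [-0.002 -0.001 -1.   ] w 0.0159 F [-0.4  0.3  1.1]
[138 227  15  23 203] [0.0888 0.0741] z 0.066 0.109
[285 226  13  10  57] [-0.0771 -0.2082] z 0.013 0.022
[315 226  13  17  90] [-0.1395 -0.2386] z 0.006 0.032
[207 232   2  13  19] [-0.0086 -0.0081] z 0.07 0.099
[225 234   8   9  41] [-0.0422 -0.0368] z 0.066 0.112
[180 237  17  12 141] [0.0254 0.0145] z 0.066 0.077
[215 238   4  13  36] [-0.033  -0.0095] z 0.066 0.1
```

Request:
{"method": "carry_out", "body": {"increments": [{"xyz": [0.2,0,0],"twist": [0,0,0]},{"xyz": [0.35,0,0],"twist": [0,0,0]},{"xyz": [0.35,0,0],"twist": [0,0,0]},{"xyz": [0.35,0,0],"twist": [0,0,0]},{"xyz": [0.35,0,0],"twist": [0,0,0]}]}}

```text
t: 5.92
ee_pos: [0.5438, -0.0538, 0.0654]
tcp_rot: [0.725, -0.689, 0.0, -0.0]
ft_force: [0.3, 0.0, 0.2]
width: 0.0164
finger_force: 0.3
```

```bash
python3 caps.py
```

```text
t 5.92 ee [ 0.5438 -0.0538  0.0654] plate [-0.0182 -0.0987] x-axis deg -87.1 zax [ 0.  0. -1.] w 0.0164 F [0.3 0.  0.2]
[233 213   2  13  20] [-0.0074 -0.0876] z 0.069 0.103
[251 217   6   9  38] [-0.0383 -0.1144] z 0.066 0.111
[242 218   3  13  36] [-0.0329 -0.0896] z 0.068 0.103
[138 227  15  23 206] [0.0897 0.0747] z 0.066 0.108
[285 226  13  10  57] [-0.078  -0.2085] z 0.011 0.022
[315 226  13  17  90] [-0.1399 -0.2384] z 0.007 0.03
[180 237  17  13 148] [0.0257 0.0146] z 0.066 0.077
```

Request:
{"method": "carry_out", "body": {"increments": [{"xyz": [0.3,0,0],"twist": [0,0,0]},{"xyz": [0.3,0,0],"twist": [0,0,0]},{"xyz": [0.3,0,0],"twist": [0,0,0]},{"xyz": [0.3,0,0],"twist": [0,0,0]},{"xyz": [0.2,0,0],"twist": [0,0,0]}]}}

```text
t: 6.6
ee_pos: [0.5472, -0.1233, 0.0652]
tcp_rot: [0.725, -0.689, -0.0, 0.0]
ft_force: [0.3, 0.2, -1.0]
width: 0.0158
finger_force: 0.0
```

Request:
{"method": "carry_out", "body": {"increments": [{"xyz": [0,0,-0.4],"twist": [0,0,0]},{"xyz": [-0.3,-0.2,-0.6],"twist": [0,0,0]},{"xyz": [-0.9,-0.3,0],"twist": [0,0,0]},{"xyz": [-0.9,-0.4,0],"twist": [0,0,0]},{"xyz": [-0.9,0,0],"twist": [0,0,0]}]}}

```text
t: 7.22
ee_pos: [0.5852, 0.031, 0.1149]
tcp_rot: [0.725, -0.689, -0.0, 0.0]
ft_force: [-0.5, 0.2, 0.1]
width: 0.016
finger_force: 0.0
```

Request:
{"method": "carry_out", "body": {"increments": [{"xyz": [-0.7,0,0],"twist": [0,0,0]},{"xyz": [-0.6,0,0],"twist": [0,0,0]},{"xyz": [0,0,0],"twist": [0,0,0]}]}}

```text
t: 7.6
ee_pos: [0.5812, 0.0963, 0.1151]
tcp_rot: [0.726, -0.688, -0.0, 0.0]
ft_force: [-1.1, 0.6, 0.1]
width: 0.0161
finger_force: 0.0
```

```bash
python3 caps.py;  python3 - <<'E'
from h import *
s,M=where(); go((.027,.05),.065,s,M)
E
```

```text
t 7.6 ee [0.5812 0.0963 0.1151] plate [0.0268 0.0493] x-axis deg -87.0 zax [-0.  0. -1.] w 0.0161 F [-1.1  0.6  0.1]
[266 216  13   8  56] [-0.0189 -0.2099] z 0.013 0.022
[138 227  15  22 205] [0.0882 0.074 ] z 0.066 0.109
[285 226  13  10  58] [-0.075 -0.213] z 0.006 0.022
[315 226  13  17  89] [-0.1403 -0.238 ] z 0.007 0.031
[180 237  17  12 142] [0.0267 0.015 ] z 0.066 0.077
t 7.65 ee [0.5813 0.0952 0.1152] plate [0.0268 0.0483] x-axis deg -87.0 zax [-0. -0. -1.] w 0.0159 F [-0.8 -0.5 -0.3]
to (0.027, 0.05) 0.065 tool units [-0.03 -0.01  1.  ]
```

Both swept caps are in the tray and the gauge hasn't moved. Cap 3 is the last.

Request:
{"method": "carry_out", "body": {"increments": [{"xyz": [0,0,0.3],"twist": [0,0,0]},{"xyz": [0,0,0.4],"twist": [0,0,0]},{"xyz": [0,0,0.25],"twist": [0,0,0]},{"xyz": [0,0,0.05],"twist": [0,0,0]},{"xyz": [0.1,0,0],"twist": [0,0,0]}]}}

```text
t: 8.28
ee_pos: [0.5817, 0.0896, 0.0653]
tcp_rot: [0.725, -0.689, 0.0, 0.0]
ft_force: [0.1, 0.2, 0.5]
width: 0.0164
finger_force: 0.0
```

Request:
{"method": "carry_out", "body": {"increments": [{"xyz": [0.25,0,0],"twist": [0,0,0]},{"xyz": [0.35,0,0],"twist": [0,0,0]},{"xyz": [0.35,0,0],"twist": [0,0,0]},{"xyz": [0.35,0,0],"twist": [0,0,0]},{"xyz": [0.35,0,0],"twist": [0,0,0]}]}}

```text
t: 8.9
ee_pos: [0.5858, 0.006, 0.0654]
tcp_rot: [0.725, -0.689, 0.0, -0.0]
ft_force: [0.2, 0.1, -0.0]
width: 0.0157
finger_force: 0.4
```

```bash
python3 caps.py
```

```text
t 8.9 ee [0.5858 0.006  0.0654] plate [ 0.0268 -0.0411] x-axis deg -87.1 zax [ 0.  0. -1.] w 0.0157 F [ 0.2  0.1 -0. ]
[199 217   3  13  20] [ 0.0375 -0.031 ] z 0.07 0.103
[266 216  13   8  56] [-0.0192 -0.2093] z 0.013 0.022
[217 220   7  10  52] [ 0.0056 -0.0571] z 0.066 0.115
[207 223   5  13  36] [ 0.0118 -0.032 ] z 0.067 0.101
[138 227  15  23 208] [0.0892 0.0746] z 0.067 0.109
[285 226  13  10  57] [-0.0791 -0.2095] z 0.012 0.022
[315 226  13  17  91] [-0.1402 -0.239 ] z 0.006 0.032
```

Request:
{"method": "carry_out", "body": {"increments": [{"xyz": [0.3,0,0],"twist": [0,0,0]},{"xyz": [0.3,0,0],"twist": [0,0,0]},{"xyz": [0.3,0,0],"twist": [0,0,0]},{"xyz": [0.3,0,0],"twist": [0,0,0]},{"xyz": [0.3,0,0],"twist": [0,0,0]}]}}

```text
t: 9.57
ee_pos: [0.5895, -0.0685, 0.0652]
tcp_rot: [0.725, -0.689, -0.0, 0.0]
ft_force: [0.6, 0.8, 0.5]
width: 0.0159
finger_force: 0.2
```

Request:
{"method": "carry_out", "body": {"increments": [{"xyz": [0.3,0,0],"twist": [0,0,0]},{"xyz": [0.3,0,0],"twist": [0,0,0]},{"xyz": [0.3,0,0],"twist": [0,0,0]},{"xyz": [0.15,0,0],"twist": [0,0,0]},{"xyz": [0,0,0],"twist": [0,0,0]}]}}

```text
t: 10.2
ee_pos: [0.5921, -0.1205, 0.0651]
tcp_rot: [0.724, -0.689, -0.0, 0.0]
ft_force: [0.1, 0.8, -0.3]
width: 0.0158
finger_force: 0.0
```

Request:
{"method": "carry_out", "body": {"increments": [{"xyz": [0,0,-0.4],"twist": [0,0,0]},{"xyz": [-0.3,0.3,-0.8],"twist": [0,0,0]},{"xyz": [-0.4,0.5,-0.8],"twist": [0,0,0]},{"xyz": [0,0.3,-0.5],"twist": [0,0,0]},{"xyz": [0,0,0],"twist": [0,0,0]}]}}

```text
t: 10.82
ee_pos: [0.5363, -0.0873, 0.1954]
tcp_rot: [0.725, -0.689, 0.003, -0.003]
ft_force: [0.2, -0.3, 0.5]
width: 0.016
finger_force: 0.0
```

```bash
python3 caps.py
```

```text
t 10.82 ee [ 0.5363 -0.0873  0.1954] plate [-0.0274 -0.1318] x-axis deg -87.0 zax [ 0.008  0.    -1.   ] w 0.016 F [ 0.2 -0.3  0.5]
[252 209  12   8  52] [ 0.0248 -0.21  ] z 0.017 0.021
[266 216  13   8  56] [-0.0202 -0.2104] z 0.014 0.023
[138 227  15  23 206] [0.0892 0.0757] z 0.066 0.109
[285 226  13  10  57] [-0.0782 -0.2082] z 0.011 0.021
[315 226  13  17  89] [-0.1401 -0.239 ] z 0.006 0.03
```

View pics/last.png

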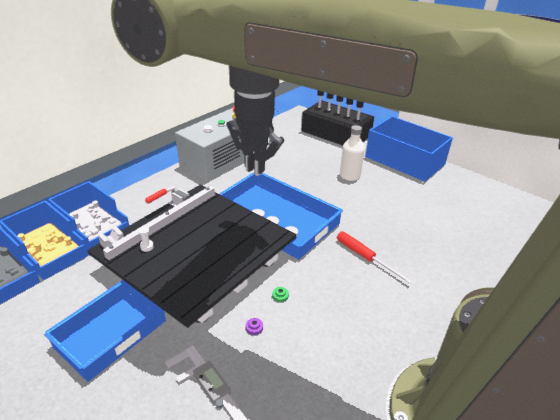

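All three caps are in the tray, at (258,213), (272,220) and (291,231). The gauge is still standing at (147,240), and the reject bin is empty.

```bash
python3 -c "
from rig import *
print(close_job())"
```

```text
the job is handed in; nothing more can be done
None
```

I swept all three caps over the edge into the wide tray and handed the job in after about 11 s on the robot's clock; the last camera check showed the gauge standing within about 2 mm of its start and the reject bin empty, but the hand-in returned no verdict.

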